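# Blank off a damper test rig for a leak check

### The job

Blank off the leak-test rig: first press both orange hinged covers down until each clicks shut on its catch. Then pick up the loose aluminium blanking disc by its blue grip, tilt it to match the rig's sloping black face, centre it over the red spring-loaded seal and press it on until it lies flush on the face all round. Finish while still gripping the disc and holding it pressed there (do not let go), and leave the other things on the bench where they are.

Things in the scene. Friction and masses are not known exactly. Their poses are not given: they have to be found in the camera images.
- cover_a (a joint): angle of the orange port cover nearer the black head, rad: 0 = shut, 0.45 to 0.75 at the start. A stiff hinge keeps it where it is left. A spring catch at its free edge stops it at about 0.14 rad; pressing on (about 8 to 11 N on the lid, 40 mm from the hinge) snaps it over the catch to 0, where the catch holds it and a solid stop ends the travel
- cover_b (a joint): the same for the orange cover farther from the black head
- cover_a_hinge (a point): point in the middle of cover_a's hinge line, turning with the cover: its z axis is the normal of the cover's top, its -x axis runs from the hinge along the cover to the free edge, y along the hinge line (level). The cover is 50 mm wide (y) and 74 mm long (x from -74 to -2 mm); its top surface lies 8 mm above this point along z. When shut the top is level, 80 mm above the bench; press about 40 mm from the hinge
- cover_b_hinge (a point): the same for cover_b; the two covers stand side by side, 70 mm from centre to centre, both hinged at the edge away from the robot
- head_face (a point): centre of the sloping flat face, 90 x 90 mm, of the black head of the rig, in the plane of the face; z is the outward normal, leaning towards the robot by 0.3 to 0.65 rad from vertical; y is level, along the tilt axis. The head is clamped by friction (10 N m) and does not move in use. It is about 145 mm along the rig from the nearer cover's middle. The face is about 120 mm above the bench. A light grey ring 78 mm across on the face shows where the disc goes
- seal (a joint): how far the red spring-loaded seal (round, 40 mm across, in the middle of the face) is pushed in, m: 0 = free, standing 5 mm proud of the face; 0.005 = level with the face; it needs 2.4 N to start and 8.4 N at level
- disc_grip (a point): middle of the upright blue grip of the loose blanking disc, 34 mm above the disc's flat sealing underside; z points from the underside through the grip. Aluminium disc 72 mm across and 8 mm thick, about 0.13 kg; the grip on it is a block 32 mm (x) by 16 mm (y) by 44 mm (z, from 8 to 52 mm above the underside), to be taken across y. It lies flat on the bench, grip up
- disc: the same blanking disc, origin at the centre of its underside, same axes. Gripped firmly, it does not turn in the fingers to match a face by itself: pressed on crooked, it pushes back off-centre, and the hand must be tilted to suit
- piston: bystander: brass piston, 52 mm across, 40 mm high, origin under its centre
- collar: bystander: black ring, 66 mm across, 26 mm high, origin under its centre
- canister: bystander: aluminium can, 52 mm across, 110 mm high, origin under its centre
- oil: bystander: blue bottle, 60 mm across, 130 mm high, origin under its centre
- wrench: bystander: steel wrench lying flat
- socket: bystander: small blue socket ring, 40 mm across, 30 mm high
Not all that is in view belongs to the job. Leave any green or purple look-alike of the disc alone.

How it is judged:
On the way, in this order (a step that is already met when the one before it is completed fails the run):
1. both covers are snapped shut (within 0.04 rad), with the disc still on the bench (value of joint each of cover_a, cover_b below 0.04 rad and height (world z) of disc below 0.03 m), for 0.2 s.
2. the disc is picked up clear of the bench (height (world z) of disc above 0.06 m and contact force between disc and the fingers above 1 N), for 0.1 s.
At the end, for the whole second after the job is handed in: Both covers shut within 0.04 rad; the disc, still in the gripper and at rest, lies flush on the sloping face: its underside within 2 mm of the face and within 0.045 rad of parallel, grip outward, centred within 8 mm each way, with the seal pushed in by more than 3 mm (value of joint each of cover_a, cover_b below 0.04 rad and angle between the z axis of disc and the z axis of head_face, either way round below 0.045 rad and angle between disc's own z axis and vertical below 1 rad and z of disc in the frame of head_face between -0.003 and 0.002 m and x of disc in the frame of head_face between -0.008 and 0.008 m and y of disc in the frame of head_face between -0.008 and 0.008 m and value of joint seal above 0.003 m and contact force between disc and the fingers above 2 N and linear speed of disc below 0.01 m/s); the arm keeps its last pose, push and grip.
It fails at once if a bystander is moved by more than 30 mm (distance of any of piston, collar, canister, oil, wrench, socket from where it was at the start of the episode above 0.03 m).
It also fails if it takes over 61 s, if anything falls off the work surface, if the arm or the gripper's body presses on something with over 40 N, if the wrist force passes 120 N, or if a joint passes its speed limit or range.

### The arm

A 7-joint arm with a two-finger parallel gripper is mounted at the origin on the work surface. World frame = base frame: x ahead of the robot, y to its left, z up, the work surface at z = 0. Lengths are in m, angles in rad, forces in N, time in s.
With the tool pointing down it reaches from about 0.4 to 0.85 m from the base axis. Payload 10.4 kg.
Tool frame: the origin (TCP) lies at the very end of the fingers, on their centre line; the grasp point (between the pads) lies 19 mm behind it (r.pinch_z is the distance from the TCP to the grasp point, in m); z points along the fingers, y is the line along which they close (so a half turn about z gives the same grasp; the last joint's range is limited). The gripper opens to 87 mm and grips with 3 to 60 N. Pads are 19 mm wide; open, the fingers measure 117 mm over their backs; the gripper's body (75 mm by 190 mm) begins 51 mm behind the grasp point.
Start: joints at [1.287, 0.332, -0.065, 1.46, 0.022, 1.35, -0.088], TCP at [0.161, -0.604, 0.223] pointing down, gripper open.
Joint ranges: [-2.6, 2.6], [-0.5, 2.12], [-1.47, 1.34], [0.16, 2.42], [-1.27, 4.41], [0.06, 2.06], [-2.6, 2.6]. Speed limits (rad/s): [2.22, 2.22, 2.79, 2.79, 3.14, 3.14, 3.14].

### API

Orientations are given as a unit quaternion [x, y, z, w].
In Python, from bench import sensors, vision, r gives the robot as it stands.
- The arm moves only by the shell command python3 -m crank 'ROWS' [OPENING] [FORCE]. ROWS is JSON, a list of rows, each a list of 2 entries, a list of its own where there are three numbers: the shift along the tool's x, y, z normalised to -1 to 1, where 1 is 3 cm, then the turn about the tool's z normalised to -1 to 1, where 1 is 8 degrees. A call has 1 to 12 rows; each row shifts and turns the commanded pose from where the row before left it, along the tool's axes as they then stand; what a row does not reach is not made up. A row lasts 1/8 s, in which the tool goes at most 62.5 mm and 10.7 degrees, less where a joint would pass 70% of its speed; a pose out of reach is approached as far as the arm can. A call with a number of a shift or a turn outside -1 to 1 is refused whole. A call with a gripper value outside its range is refused whole. OPENING is the opening, from 0 (shut) to 1 (fully open), set as the call begins (- or left out, the last holds). The fingers move at their own pace and stop on an object; FORCE is the grip in N (left out, the last holds). Time passes only in rows, so rows that do not move let the fingers close. It gives the time, the measured TCP pose, the force, the opening and the grip force at its end, in the units of the state.
- sensors.read_state(): the state, without advancing time (a new reading comes with each control period).
- vision.camera(name): name is "scene" or "side" or "wrist"; returns the picture (480x640x3 uint8, red, green, blue); there is no depth.
- vision.camera_model(name): a dict with "vertical_fov" (degrees; the focal length in pixels is half the picture's height over the tangent of half this angle, whatever the lens; pixels are square), "cx", "cy" (the principal point, pixels), "camera_from_world" (4x4, takes a point from world to camera coordinates); the wrist camera has in their place "hand_eye" (4x4, takes a point from camera to tool coordinates, whose origin is the TCP and whose axes are the flange's). Camera axes: x right, y down, z forward; pixel columns grow to the right and rows downward; lengths in m; the calibration is good to about 2 mm. A picture is of the moment at which its call begins: read the wrist's pose just before it. camera_model takes no time and is no camera call.
- r.close_job(): hands the job in; it is judged then, once.
The state is a dict: "time": time; "joint_positions": joint angles; "joint_vel": joint speeds; "joint_torque": joint torques, N m; "ee_pos": TCP position; "eef_rot": TCP orientation; "ft_force": force on the tool from outside, world axes, zero at the start; "torque": the same for the moment, N m; "width": finger opening in m; "grip_force": force on a finger pad.
Only numpy, scipy, OpenCV 4.12 (cv2) and the standard library are available. Lean on these libraries where they do the work, as an engineer would, in place of code of your own. Each camera call takes 0.05 s, during which the arm holds its last target. There are 200 camera calls.

## Working session

There is one attempt and no reset: what is moved stays moved. The work goes in short steps, Python scripts to look and compute and a shell command to move; the robot and the scene stay as the last step left them, time stands still between calls to the robot, and variables do not carry over. Pictures are saved under pics/ and viewed, at most 10 in all, crops included, and the job is handed in when it is done.

```bash
ls; mkdir -p pics; python3 -m crank --help 2>&1 | head -30
python3 - <<'E'
from bench import sensors, vision, r
import cv2
print(sensors.read_state(), r.pinch_z, [a for a in dir(r) if a[0]!='_'])
for n in("scene","side","wrist"):
    im=vision.camera(n); cv2.imwrite(f"pics/{n}0.png",im[:,:,::-1]); print(n,vision.camera_model(n))
E
```

```text
pics
invalid input: not JSON, or not a number
{'time': 0.0, 'joint_positions': array([ 1.28741278,  0.33287232, -0.06467754,  1.46092237,  0.02156336,
        1.34989691, -0.08851258]), 'joint_vel': array([ 0.00014452, -0.00023975,  0.00073218, -0.00046303, -0.00034802,
       -0.00128421,  0.0003413 ]), 'joint_torque': array([-3.99990913e-04, -6.23265266e+01,  2.42438132e-02, -3.89882076e+01,
       -6.14642724e-02,  3.99602135e-02,  1.92532234e-04]), 'ee_pos': array([ 0.16104453, -0.6035028 ,  0.22176264]), 'eef_rot': array([ 9.91512169e-01,  1.30012017e-01, -1.09274205e-04, -6.94172177e-04]), 'ft_force': array([ 0.19503446, -0.35539311, -0.34466164]), 'torque': array([-0.0213799 ,  0.00361361, -0.01830529]), 'grip_force': 0.0, 'width': 0.0870311062191037} 0.0187 ['PlanningError', 'close_job', 'pinch_z']
scene {'vertical_fov': 56.551182333708695, 'cx': 322.97301905496437, 'cy': 238.94530546868046, 'camera_from_world': array([[ 0.74599826,  0.66588273, -0.00931609, -0.37974383],
       [ 0.53071872, -0.60290602, -0.59568614, -0.23859651],
       [-0.40227384,  0.4394366 , -0.8031632
[... 187 characters left out ...]
orld': array([[-0.89906455, -0.4375969 , -0.01385226,  0.45414003],
       [-0.2361527 ,  0.51134398, -0.82629246,  0.23116215],
       [ 0.36866629, -0.73961901, -0.56307094,  1.17013045],
       [ 0.        ,  0.        ,  0.        ,  1.        ]])}
wrist {'vertical_fov': 65.67223574386531, 'cx': 325.53784967267677, 'cy': 234.66007687464696, 'hand_eye': array([[-9.52215209e-04, -9.53133434e-01, -3.02548757e-01,
         8.35535620e-02],
       [ 9.99999396e-01, -7.41379206e-04, -8.11708260e-04,
        -8.66651704e-04],
       [ 5.49362925e-04, -3.02549347e-01,  9.53133564e-01,
        -1.61624901e-01],
       [ 0.00000000e+00,  0.00000000e+00,  0.00000000e+00,
         1.00000000e+00]])}
```

View pics/scene0.png

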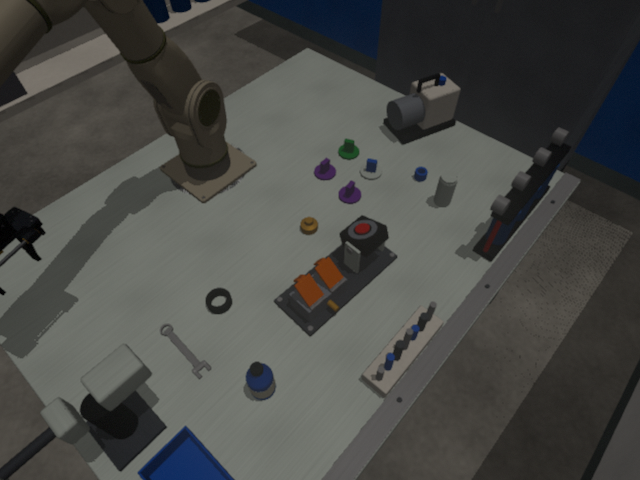

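View pics/side0.png

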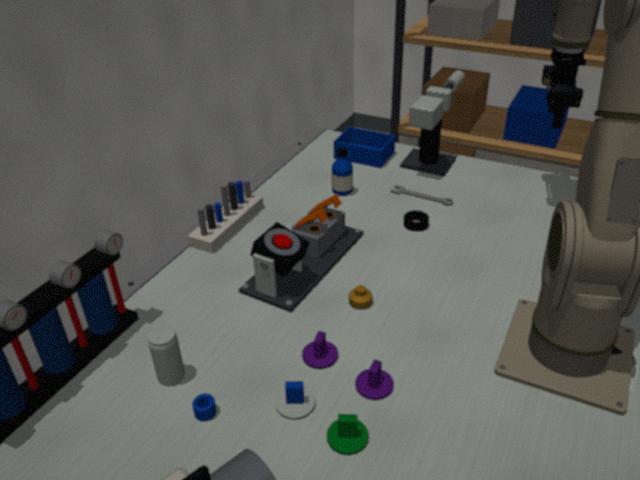

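The scene view shows the rig in the middle, with the seal at (363,229) and the orange covers at (310,291) and (330,272). The disc with the blue grip is at (371,166). The side view shows the seal at (284,241), the disc at (295,395) and the covers near (320,212). Next I triangulate these.

```bash
cat > h.py <<'E'
import numpy as np, cv2
from scipy.spatial.transform import Rotation as R
from bench import sensors, vision, r
def K(m):
    return (240/np.tan(np.radians(m["vertical_fov"])/2), m["cx"], m["cy"])
def pose(s=None):
    s=s or sensors.read_state(); T=np.eye(4); T[:3,:3]=R.from_quat(s["eef_rot"]).as_matrix(); T[:3,3]=s["ee_pos"]; return T
def cam(n,T=None):   # camera pose in world
    m=vision.camera_model(n)
    return (T@m["hand_eye"] if n=="wrist" else np.linalg.inv(m["camera_from_world"])), K(m)
def ray(n,uv,T=None):
    C,(f,cx,cy)=cam(n,T); d=C[:3,:3]@np.array([(uv[0]-cx)/f,(uv[1]-cy)/f,1]); return C[:3,3],d/np.linalg.norm(d)
def onz(n,uv,z,T=None):
    o,d=ray(n,uv,T); return o+d*(z-o[2])/d[2]
def tri(*rays):
    A=sum(np.eye(3)-np.outer(d,d) for o,d in rays); b=sum((np.eye(3)-np.outer(d,d))@o for o,d in rays); return np.linalg.solve(A,b)
def mask(im,c):
    h=cv2.cvtColor(im,cv2.COLOR_RGB2HSV)
    lo,hi=dict(orange=((5,190,90),(16,255,255)),blue=((105,120,60),(125,255,255)),red=((0,170,90),(4,255,255)))[c]
    m=cv2.inRange(h,lo,hi)
    if c=="red": m|=cv2.inRange(h,(174,170,90),(180,255,255))
    return m
def blobs(im,c,amin=30):
    n,l,s,ce=cv2.connectedComponentsWithStats(mask(im,c)); return [(int(s[i,4]),ce[i].round(1).tolist()) for i in range(1,n) if s[i,4]>=amin],l
E
python3 - <<'E'
from h import *
for n in("scene","side"):
    im=cv2.imread(f"pics/{n}0.png")[:,:,::-1].copy()
    for c in("orange","blue","red"): print(n,c,[b for b in blobs(im,c)[0]])
p=lambda a,b: tri(ray("scene",a),ray("side",b)).round(4)
print("seal",p((363,229),(284,241.5)),"grip",p((371.5,165),(294.5,392)))
print("disc plane",onz("scene",(371,170),.008),onz("side",(296,404),.008))
E
```

```text
scene orange [(456, [328.3, 271.7]), (489, [308.1, 288.9])]
scene blue [(34, [371.4, 160.9]), (63, [420.9, 171.5]), (42, [415.6, 327.9]), (53, [390.4, 356.8]), (360, [260.0, 379.0]), (2258, [188.0, 462.7])]
scene red [(90, [362.1, 227.6])]
side orange [(325, [319.8, 210.5])]
side blue [(1980, [530.4, 116.9]), (1814, [361.0, 149.1]), (125, [239.4, 191.2]), (45, [342.7, 192.4]), (97, [217.8, 211.2]), (349, [294.2, 391.9]), (434, [203.4, 406.5])]
side red [(179, [281.9, 240.2])]
seal [0.5987 0.0523 0.1244] grip [0.4179 0.3358 0.0322]
disc plane [0.41788686 0.33797783 0.008     ] [0.41251151 0.34009947 0.008     ]
```

```bash
cat >> h.py <<'E'
def go(p,yaw=None,flip=False):
    """shift (normalised, tool axes) to world TCP target p and turn about tool z so tool x has world yaw"""
    T=pose(); d=T[:3,:3].T@(np.array(p)-T[:3,3]); x=T[:3,0]; y0=np.arctan2(x[1],x[0])
    print("shift units",(d/.03).round(2),"yaw now",round(y0,4), "turn units", None if yaw is None else round(-np.degrees((yaw-y0+np.pi)%(2*np.pi)-np.pi)/8,2))
E
python3 - <<'E'
from h import *
print(onz("scene",(328.3,271.7),.095),onz("scene",(308.1,288.9),.095))
print([onz("scene",u,.0).round(3) for u in((276,298),(311,331),(397,258))])
go((.53,-.06,.30),0)
E
```

```text
[ 0.60889881 -0.09040063  0.095     ] [ 0.60464988 -0.16056236  0.095     ]
[array([ 0.519, -0.199,  0.   ]), array([ 0.653, -0.207,  0.   ]), array([0.685, 0.118, 0.   ])]
shift units [ 16.55 -14.34  -2.59] yaw now 0.2608 turn units 1.87
```

```bash
python3 -m crank '[[[0.97,-0.84,-0.2],0],[[0.97,-0.84,-0.2],0],[[0.97,-0.84,-0.2],0],[[0.97,-0.84,-0.2],0],[[0.97,-0.84,-0.2],0],[[0.97,-0.84,-0.2],0],[[0.97,-0.84,-0.2],0],[[0.97,-0.84,-0.2],0],[[0.97,-0.84,-0.2],0],[[0.97,-0.84,-0.2],0],[[0.97,-0.84,-0.2],0],[[0.97,-0.84,-0.2],0]]' 0; python3 -m crank '[[[0.97,-0.84,0],0],[[0.97,-0.84,0],0],[[0.97,-0.84,0],0],[[0.97,-0.84,0],0],[[0.97,-0.84,0],0],[[0,0,0],0.94],[[0,0,0],0.93],[[0,0,0],0]]'
python3 - <<'E'
from h import *
T=pose(); np.save("T1.npy",T); im=vision.camera("wrist"); cv2.imwrite("pics/w1.png",im[:,:,::-1]); print(T.round(4),sensors.read_state()["time"])
for c in("orange","red","blue"): print(c,blobs(im,c,100)[0])
E
```

```text
time: 1.65
ee_pos: [0.421, -0.2205, 0.2947]
eef_rot: [0.992, 0.13, -0.0, 0.0]
ft_force: [-0.3, -0.5, 0.2]
width: 0.0001
grip_force: 0.0
time: 2.65
ee_pos: [0.5286, -0.0623, 0.2943]
eef_rot: [1.0, 0.0, -0.0, 0.0]
ft_force: [-0.0, 0.5, -0.3]
width: 0.0006
grip_force: 0.0
[[ 1.000e+00  6.000e-04 -4.000e-04  5.286e-01]
 [ 6.000e-04 -1.000e+00 -0.000e+00 -6.230e-02]
 [-4.000e-04  0.000e+00 -1.000e+00  2.943e-01]
 [ 0.000e+00  0.000e+00  0.000e+00  1.000e+00]] 2.7
orange [(3729, [358.1, 121.4]), (3709, [434.1, 125.6])]
red [(1679, [189.5, 130.4])]
blue [(313, [597.7, 68.3]), (238, [636.2, 63.5]), (654, [11.7, 277.8])]
```

View pics/w1.png

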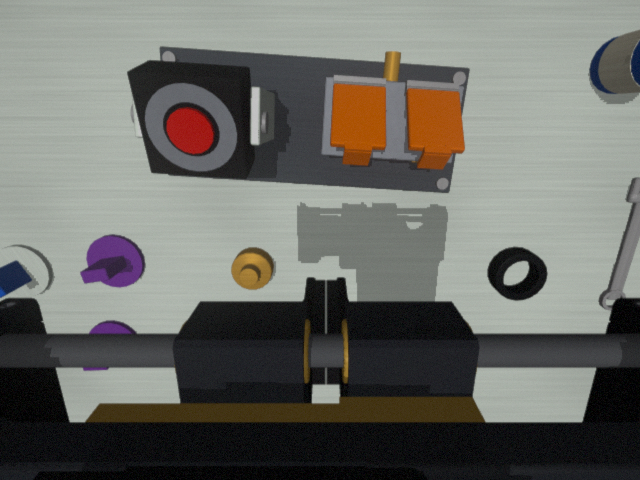

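The wrist view shows the seal at (190,130) with its grey ring. The lids' hinge edges run (333,83)–(385,84) and (408,86)–(460,89), and the base plate screws are at (168,57), (460,77) and (443,184). The disc is at the left edge.

Run:
```python
from h import *
T=np.load("T1.npy"); im=cv2.imread("pics/w1.png")[:,:,::-1].copy()
q=lambda u,z: onz("wrist",u,z,T)
a,b,c=q((168,57),.01),q((460,77),.01),q((443,184),.01)
print("screws",a.round(4),b.round(4),c.round(4)); d=a-b; yaw=np.arctan2(-d[0],d[1]); print("rig yaw",yaw, np.arctan2(*(b-c)[[1,0]]))
h={n:[q(u,.08)[:2].round(4) for u in us] for n,us in dict(a=((333,83),(385,84)),b=((408,86),(460,89))).items()}; print(h)
# ring ellipse + red seal
hsv=cv2.cvtColor(im,cv2.COLOR_RGB2HSV)
g=im[60:190,130:260]; m=((g.min(2)>85)&(g.max(2).astype(int)-g.min(2)<40)).astype(np.uint8)
m|= (mask(im,"red")[60:190,130:260]>0).astype(np.uint8)
n,l,s,ce=cv2.connectedComponentsWithStats(m); i=l[70,60]; print(ce,s[:,4])
cn=max(cv2.findContours((l==i).astype(np.uint8),cv2.RETR_EXTERNAL,cv2.CHAIN_APPROX_NONE)[0],key=len)
print("ring ellipse",cv2.fitEllipse(cn))
cr=max(cv2.findContours(mask(im,"red"),cv2.RETR_EXTERNAL,cv2.CHAIN_APPROX_NONE)[0],key=len); print("red",cv2.fitEllipse(cr))
```

```text
screws [0.6739 0.1108 0.01  ] [ 0.6535 -0.2103  0.01  ] [ 0.5342 -0.2029  0.01  ]
rig yaw -0.06325651534855412 -0.06254444753960044
{'a': [array([ 0.6419, -0.0683]), array([ 0.641 , -0.1172])], 'b': [array([ 0.6392, -0.1389]), array([ 0.6366, -0.1881])]}
[[ 72.75647668  49.82432766]
 [  6.32407407   3.02777778]
 [ 25.           0.        ]
 [ 39.5          0.25      ]
 [ 60.25006708  65.46418031]
 [ 39.04547135 108.26654344]
 [124.77090909  55.94      ]
 [ 59.53067302  70.41691483]] [8106  108    9   16 3727 2705  550 1679]
ring ellipse ((59.519779205322266, 70.3989486694336), (41.06419372558594, 50.08177947998047), 133.9773406982422)
red ((189.519775390625, 130.39894104003906), (41.06419372558594, 50.08177947998047), 133.9773406982422)
```

Run:
```python
from h import *
go((.6015,-.0902,.145),-.063)
```

```text
shift units [2.43 0.93 4.98] yaw now 0.0025 turn units 0.47
```

```bash
python3 -m crank '[[[0.6,0.23,0.8],0],[[0.6,0.23,0.8],0],[[0.6,0.23,0.8],0],[[0.63,0.24,0.8],0],[[0,0,0.8],0],[[0,0,0.8],0],[[0,0,0],0.47],[[0,0,0],0]]'; python3 -m crank '[[[0,0,0.4],0],[[0,0,0.4],0],[[0,0,0.4],0],[[0,0,0.3],0],[[0,0,0.2],0],[[0,0,0],0]]'
```

```text
time: 3.7
ee_pos: [0.6015, -0.0905, 0.1503]
eef_rot: [0.999, -0.032, -0.0, -0.0]
ft_force: [0.7, -0.3, 0.3]
width: 0.0006
grip_force: 0.0
time: 4.45
ee_pos: [0.6014, -0.0903, 0.0991]
eef_rot: [0.999, -0.033, -0.0, -0.0]
ft_force: [0.5, -0.2, 0.2]
width: 0.0003
grip_force: 0.0
```

```bash
python3 -m crank '[[[0,0,0.2],0],[[0,0,0.2],0],[[0,0,0.2],0],[[0,0,0],0]]';python3 -m crank '[[[0,0,0.1],0],[[0,0,0.1],0],[[0,0,0],0]]'
```

```text
time: 4.95
ee_pos: [0.6013, -0.0903, 0.081]
eef_rot: [0.999, -0.033, -0.0, -0.0]
ft_force: [0.2, -0.4, 0.3]
width: 0.0008
grip_force: 0.0
time: 5.32
ee_pos: [0.6019, -0.0903, 0.0795]
eef_rot: [0.999, -0.033, 0.0, 0.001]
ft_force: [-18.7, 1.2, 37.3]
width: 0.0007
grip_force: 18.5
```

Run:
```python
from h import *
s=sensors.read_state();print(s["ft_force"],s["ee_pos"])
im=vision.camera("side"); cv2.imwrite("pics/s2.png",cv2.resize(im[150:320,200:420],None,fx=3,fy=3)[:,:,::-1])
```

```text
[-18.73079662   1.17997991  37.29502673] [ 0.60186839 -0.09034926  0.079463  ]
```

View pics/s2.png

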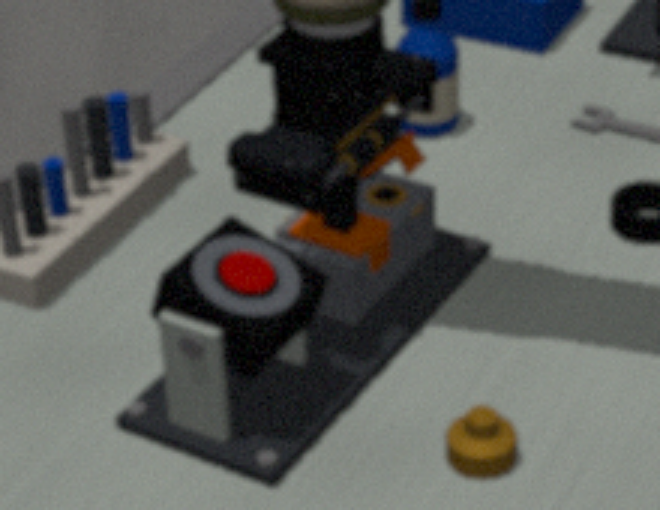

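Cover A looks shut: the TCP is at 79.5 mm with 37 N. On to cover B.

```bash
python3 -m crank '[[[0,0,-0.9],0],[[0,0,-0.9],0],[[0,0,-0.7],0],[[0,0.8,0],0],[[0,0.8,0],0],[[0,0.74,0],0],[[0,0,0.5],0],[[0,0,0.5],0],[[0,0,0.4],0],[[0,0,0.4],0],[[0,0,0.2],0],[[0,0,0],0]]';python3 -m crank '[[[0,0,0.2],0],[[0,0,0.1],0],[[0,0,0.1],0],[[0,0,0],0]]'
```

```text
time: 6.88
ee_pos: [0.5968, -0.1602, 0.0901]
eef_rot: [0.999, -0.033, -0.0, -0.0]
ft_force: [0.2, -0.2, -0.1]
width: 0.0004
grip_force: 0.0
time: 7.38
ee_pos: [0.5971, -0.1605, 0.08]
eef_rot: [0.999, -0.033, 0.0, 0.0]
ft_force: [-6.4, 1.8, 13.3]
width: 0.0005
grip_force: 6.7
```

```bash
python3 -m crank '[[[0,0,0.07],0],[[0,0,0],0]]'; python3 -m crank '[[[0,0,-0.9],0],[[0,0,-0.9],0],[[-0.5,-0.8,-0.9],0],[[-0.5,-0.9,-0.9],0],[[-0.5,-0.9,-0.9],0],[[-0.5,-0.9,-0.9],0],[[0,-0.9,-0.9],0],[[0,-0.9,-0.5],0],[[0,-0.9,0],0],[[0,0,0],0]]' 1
python3 - <<'E'
from h import *
T=pose(); np.save("T2.npy",T); im=vision.camera("wrist"); cv2.imwrite("pics/w2.png",im[:,:,::-1]); print(T.round(4),sensors.read_state()["time"])
E
```

```text
time: 7.62
ee_pos: [0.5971, -0.1606, 0.0796]
eef_rot: [0.999, -0.033, 0.0, 0.001]
ft_force: [-14.2, 3.2, 29.6]
width: 0.0003
grip_force: 14.5
time: 8.88
ee_pos: [0.5494, 0.0317, 0.2808]
eef_rot: [1.0, -0.031, 0.001, -0.0]
ft_force: [0.8, -0.4, -0.4]
width: 0.0853
grip_force: 0.0
[[ 9.981e-01 -6.210e-02  1.100e-03  5.494e-01]
 [-6.210e-02 -9.981e-01  6.000e-04  3.170e-02]
 [ 1.000e-03 -7.000e-04 -1.000e+00  2.808e-01]
 [ 0.000e+00  0.000e+00  0.000e+00  1.000e+00]] 8.925
```

View pics/w2.png

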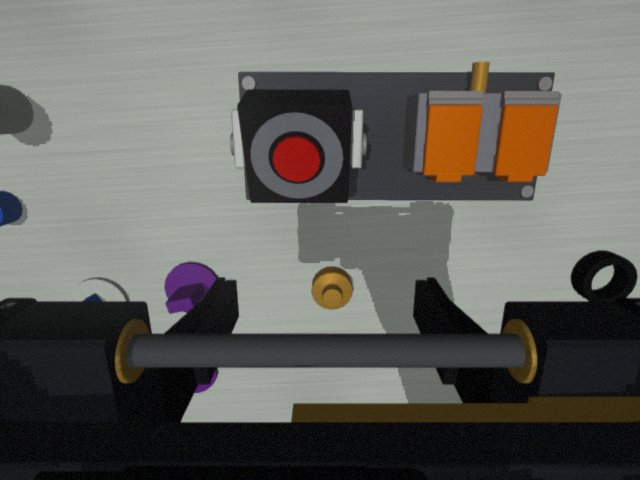

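Both lids lie flat (orange tops at (453,140) and (527,140)). The head is square with the tool's yaw, and its ring is centred near (297,156). Next I fit the ring circle in 3D.

```bash
cat > ring.py <<'E'
from h import *
from scipy.optimize import least_squares
def ringfit(im,T,uv,yaw=-.062,out=65):
    # radial scan from the red centre: last grey->black transition
    C,(f,cx,cy)=cam("wrist",T); G=cv2.GaussianBlur(im,(3,3),0).max(2).astype(float); P=[]
    for t in np.arange(0,2*np.pi,np.pi/60):
        rr=np.arange(30,out,.25); u=uv[0]+rr*np.cos(t); v=uv[1]+rr*np.sin(t)
        g=cv2.remap(G.astype(np.float32),u.astype(np.float32)[None],v.astype(np.float32)[None],1)[0]
        k=np.argmin(np.gradient(g)); P.append((u[k],v[k]))
    P=np.array(P)
    D=np.c_[(P[:,0]-cx)/f,(P[:,1]-cy)/f,np.ones(len(P))]@C[:3,:3].T; o=C[:3,3]
    def res(p):
        n=np.array([-np.sin(p[3])*np.cos(yaw),-np.sin(p[3])*np.sin(yaw),np.cos(p[3])]); c=p[:3]
        X=o+D*(((c-o)@n)/(D@n))[:,None]; return np.linalg.norm(X-c,axis=1)-.039
    s=least_squares(res,[.6,.05,.12,.45],loss="soft_l1",f_scale=.0005); return s.x,np.median(abs(res(s.x))),P
if __name__=="__main__":
    im=cv2.imread("pics/w2.png")[:,:,::-1].copy(); T=np.load("T2.npy")
    b=max(blobs(im,"red")[0]); print(b); x,e,P=ringfit(im,T,b[1]); print(x.round(4),e)
    o,d=ray("wrist",P.mean(0),T); print("ring px centre",P.mean(0))
    print("tri with orig views: seal z", [tri(ray("wrist",b[1],T),ray(n,u)).round(4) for n,u in(("scene",(362.1,227.6)),("side",(281.9,240.2)))])
    go((.418,.337,.2808))
E
python3 ring.py
```

```text
(1669, [295.9, 158.8])
[0.6009 0.0542 0.1235 0.3345] 0.0001502810522041459
ring px centre [296.61468326 156.78332839]
tri with orig views: seal z [array([0.6003, 0.0538, 0.1292]), array([0.5997, 0.0535, 0.1286])]
shift units [-5.03 -9.94 -0.01] yaw now -0.0642 turn units None
```

```bash
python3 -m crank '[[[-0.6,-0.9,0],0],[[-0.6,-0.9,0],0],[[-0.6,-0.9,0],0],[[-0.6,-0.9,0],0],[[-0.6,-0.9,0],0],[[-0.6,-0.9,0],0],[[-0.6,-0.9,0],0],[[-0.6,-0.9,0.4],0],[[-0.6,-0.9,0.4],0],[[-0.6,-0.9,0.4],0],[[-0.6,-0.9,0.4],0],[[0,0,0],0]]'
python3 - <<'E'
from h import *
T=pose(); np.save("T3.npy",T); im=vision.camera("wrist"); cv2.imwrite("pics/w3.png",im[:,:,::-1]); print(T.round(4),blobs(im,"blue",100)[0])
E
```

```text
time: 10.42
ee_pos: [0.3701, 0.3394, 0.2316]
eef_rot: [1.0, -0.032, -0.001, 0.0]
ft_force: [-0.5, -0.1, 0.5]
width: 0.0868
grip_force: 0.0
[[ 9.980e-01 -6.310e-02 -1.200e-03  3.701e-01]
 [-6.310e-02 -9.980e-01 -3.000e-04  3.394e-01]
 [-1.200e-03  3.000e-04 -1.000e+00  2.316e-01]
 [ 0.000e+00  0.000e+00  0.000e+00  1.000e+00]] [(616, [216.7, 14.0]), (607, [325.4, 155.6])]
```

View pics/w3.png

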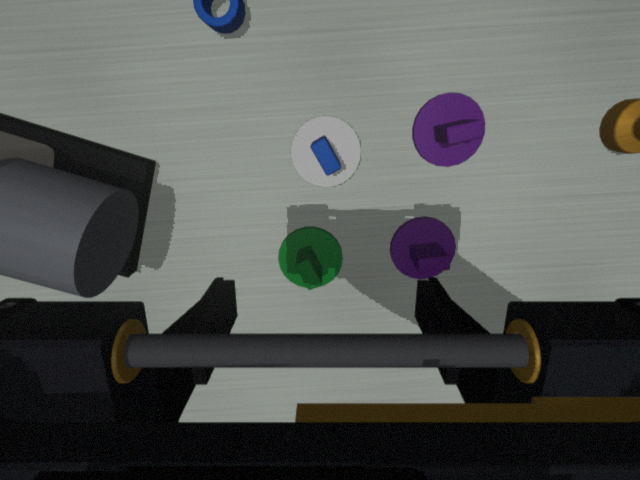

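The white disc is at (326,152), with its blue grip's long axis running roughly from (317,140) to (335,170). The green look-alike is at (310,258) and the purple ones at (449,130) and (423,247), with the grey pump on the left.

Run:
```python
from h import *
T=np.load("T3.npy"); im=cv2.imread("pics/w3.png")[:,:,::-1].copy()
h=cv2.cvtColor(im,cv2.COLOR_RGB2HSV); roi=np.zeros(im.shape[:2],np.uint8); roi[115:190,285:368]=1
m=mask(im,"blue")*roi; cn=max(cv2.findContours(m,0,1)[0],key=len)
# brighter = top face
print(np.unique(h[...,2][m>0]//15,return_counts=True))
box=cv2.boxPoints(cv2.minAreaRect(cn)); W=np.array([onz("wrist",u,.052,T) for u in box])
print(box.round(1).tolist(), W[:,:2].round(4).tolist(), "ctr",W.mean(0).round(4))
e=[W[1]-W[0],W[2]-W[1]]; L=max(e,key=np.linalg.norm); print([np.linalg.norm(x) for x in e],"long yaw",np.arctan2(L[1],L[0]))
w=((h[...,1]<45)&(h[...,2]>150)).astype(np.uint8)*roi
g=cv2.inRange(h,(0,0,0),(180,255,255))
for n,u in dict(green=(310,258),pur1=(449,130),pur2=(423,247),pump=(95,240),disc=(326,152)).items(): print(n,onz("wrist",u,.008,T).round(3))
```

```text
(array([4, 5, 6, 7, 8, 9], dtype=uint8), array([  6,  21,  22,  45,  80, 433]))
[[309.20001220703125, 144.1999969482422], [324.29998779296875, 135.89999389648438], [341.6000061035156, 167.0], [326.5, 175.39999389648438]] [[0.4305, 0.3511], [0.4368, 0.3373], [0.4085, 0.3233], [0.4018, 0.3375]] ctr [0.4194 0.3373 0.052 ]
[np.float64(0.015252913161525267), np.float64(0.031627345982139725)] long yaw -2.685290792852487
green [0.305 0.362 0.008]
pur1 [0.432 0.213 0.008]
pur2 [0.31  0.237 0.008]
pump [0.341 0.595 0.008]
disc [0.419 0.337 0.008]
```

```bash
python3 -m crank '[[[0,0,0],-0.93],[[0,0,0],-0.93],[[0,0,0],-0.93],[[0,0,0],-0.93],[[0,0,0],0]]' 0.55
python3 - <<'E'
from h import *
go((.4194,.3373,.10),.456); go((.4194,.3373,.015),.456)
E
```

```text
time: 11.1
ee_pos: [0.3727, 0.3372, 0.2326]
eef_rot: [0.975, 0.223, 0.0, 0.0]
ft_force: [1.1, -0.3, 1.1]
width: 0.0501
grip_force: 0.0
shift units [1.4  0.67 4.42] yaw now 0.4501 turn units -0.04
shift units [1.4  0.67 7.25] yaw now 0.4501 turn units -0.04
```

```bash
python3 -m crank '[[[0.7,0.33,0.8],-0.04],[[0.7,0.34,0.8],0],[[0,0,0.8],0],[[0,0,0.8],0],[[0,0,0.8],0],[[0,0,0.4],0],[[0,0,0],0],[[0,0,0],0]]'
python3 - <<'E'
from h import *
go((.4194,.3373,.015),.456)
T=pose(); im=vision.camera("wrist"); cv2.imwrite("pics/w4.png",im[:,:,::-1]); print(blobs(im,"blue",100)[0])
E
```

```text
time: 12.1
ee_pos: [0.4184, 0.3393, 0.1013]
eef_rot: [0.974, 0.227, 0.001, -0.0]
ft_force: [0.1, 0.5, 0.2]
width: 0.048
grip_force: 0.0
shift units [-0.    0.07  2.88] yaw now 0.4581 turn units 0.02
[(592, [298.2, 5.7]), (1563, [329.9, 252.8])]
```

View pics/w4.png

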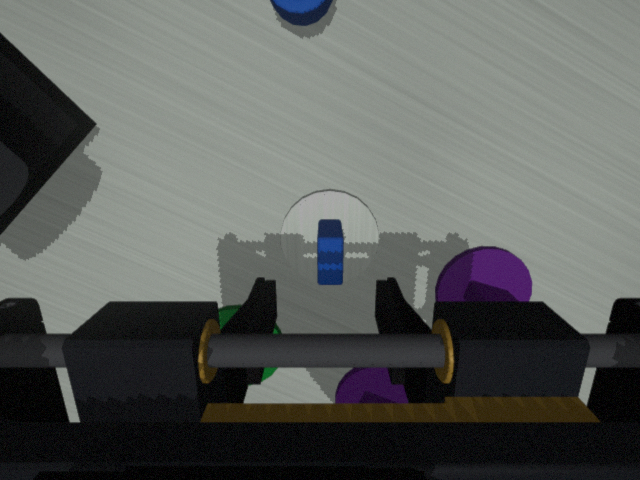

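The grip stands upright at (330,252), midway between the fingers and aligned with them. Now I descend and grip.

```bash
python3 -m crank '[[[0,0.07,0.8],0],[[0,0,0.8],0],[[0,0,0.8],0],[[0,0,0.48],0],[[0,0,0],0]]' && python3 -m crank '[[[0,0,0],0],[[0,0,0],0],[[0,0,0],0],[[0,0,0],0]]' 0 20 && python3 -m crank '[[[0,0,-0.5],0],[[0,0,-0.9],0],[[0,0,-0.9],0],[[0,0,-0.9],0],[[0,0,-0.9],0],[[0,0,-0.9],0],[[0,0,-0.9],0],[[0,0,0],0]]'
```

```text
time: 12.78
ee_pos: [0.4187, 0.337, 0.0138]
eef_rot: [0.974, 0.227, -0.0, 0.0]
ft_force: [0.0, -0.7, 0.2]
width: 0.0479
grip_force: 0.0
time: 13.28
ee_pos: [0.419, 0.3372, 0.0143]
eef_rot: [0.974, 0.227, 0.0, 0.0]
ft_force: [-0.4, -0.8, 2.7]
width: 0.0156
grip_force: 12.5
time: 14.28
ee_pos: [0.4193, 0.3381, 0.1934]
eef_rot: [0.974, 0.228, 0.002, -0.0]
ft_force: [0.5, 0.5, -2.4]
width: 0.016
grip_force: 20.0
```

```bash
python3 -m crank '[[[0,0,-0.3],0.93],[[0,0,-0.3],0.93],[[0,0,0],0.93],[[0,0,0],0.93],[[0,0,0],0]]'
python3 - <<'E'
from h import *
go((.5901,.0549,.20),-.0625)
E
```

```text
time: 14.9
ee_pos: [0.4184, 0.3369, 0.2083]
eef_rot: [1.0, -0.03, -0.0, 0.0]
ft_force: [0.3, 0.0, -2.3]
width: 0.016
grip_force: 20.0
shift units [6.27 9.04 0.28] yaw now -0.0593 turn units 0.02
```

```bash
python3 -m crank '[[[0.6,0.88,0],0.02],[[0.63,0.9,0],0],[[0.63,0.9,0],0],[[0.63,0.9,0],0],[[0.63,0.9,0],0],[[0.63,0.9,0],0],[[0.63,0.9,0],0],[[0.63,0.9,0],0],[[0.63,0.92,0],0],[[0.63,0.94,0.3],0],[[0,0,0],0],[[0,0,0],0]]'
python3 - <<'E'
from h import *
go((.5901,.0549,.20),-.0625);go((.5901,.0549,.136),-.0625)
T=pose(); np.save("T5.npy",T); im=vision.camera("wrist"); cv2.imwrite("pics/w5.png",im[:,:,::-1])
im=vision.camera("side"); cv2.imwrite("pics/s5.png",cv2.resize(im[150:320,200:420],None,fx=3,fy=3)[:,:,::-1])
E
```

```text
time: 16.4
ee_pos: [0.5891, 0.0553, 0.1996]
eef_rot: [1.0, -0.03, -0.0, -0.0]
ft_force: [-0.1, 0.6, -1.9]
width: 0.0159
grip_force: 20.0
shift units [ 0.03  0.01 -0.01] yaw now -0.0606 turn units 0.01
shift units [0.04 0.01 2.12] yaw now -0.0606 turn units 0.01
```

View pics/w5.png

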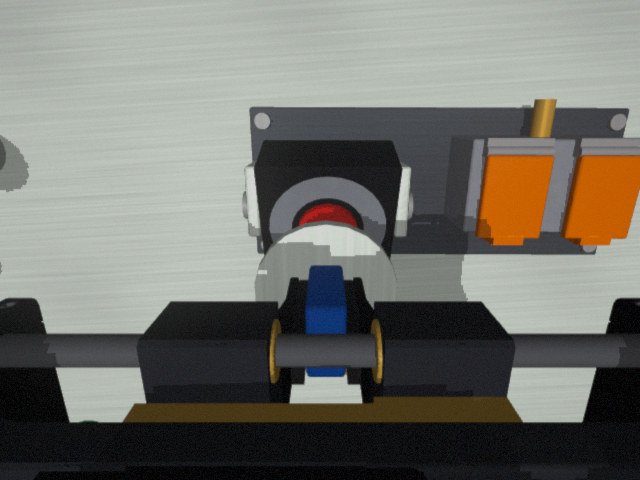

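The disc (white, upper rim at (326,224)) is lined up sideways with the ring (centre column about 328). Now I descend with a light grip so that the disc can swivel about the finger axis.

```bash
python3 -m crank '[[[0.03,0,0.6],0],[[0,0,0.6],0],[[0,0,0.39],0],[[0,0,0],0]]' 0 8; python3 -m crank '[[[0,0,0.1],0],[[0,0,0.1],0],[[0,0,0],0]]'; python3 -m crank '[[[0,0,0.1],0],[[0,0,0],0]]'
```

```text
time: 17.0
ee_pos: [0.5897, 0.0545, 0.1509]
eef_rot: [1.0, -0.031, -0.001, 0.0]
ft_force: [-0.3, -0.5, -1.4]
width: 0.0159
grip_force: 8.0
time: 17.38
ee_pos: [0.5908, 0.0547, 0.1469]
eef_rot: [1.0, -0.032, 0.001, -0.0]
ft_force: [-0.2, 0.3, 2.0]
width: 0.0158
grip_force: 8.0
time: 17.62
ee_pos: [0.5902, 0.0548, 0.1433]
eef_rot: [1.0, -0.031, -0.0, 0.0]
ft_force: [-2.4, -0.1, 3.5]
width: 0.0164
grip_force: 8.0
```

```bash
python3 -m crank '[[[0,0,0.1],0],[[0,0,0],0]]'; python3 -m crank '[[[0,0,0.1],0],[[0,0,0],0]]'; python3 -m crank '[[[0,0,0.07],0],[[0,0,0],0]]'
python3 - <<'E'
from h import *
T=pose(); np.save("T6.npy",T); im=vision.camera("wrist"); cv2.imwrite("pics/w6.png",im[:,:,::-1])
im=vision.camera("side"); cv2.imwrite("pics/s6.png",cv2.resize(im[190:300,220:350],None,fx=5,fy=5,interpolation=2)[:,:,::-1])
E
```

```text
time: 17.88
ee_pos: [0.5899, 0.0547, 0.1401]
eef_rot: [1.0, -0.031, -0.001, 0.0]
ft_force: [-4.9, -0.1, 4.0]
width: 0.0157
grip_force: 8.0
time: 18.12
ee_pos: [0.59, 0.0547, 0.1371]
eef_rot: [1.0, -0.031, -0.0, 0.0]
ft_force: [-5.0, 0.9, 4.4]
width: 0.016
grip_force: 8.0
time: 18.38
ee_pos: [0.5901, 0.0548, 0.1352]
eef_rot: [1.0, -0.031, -0.0, 0.0]
ft_force: [-5.2, 0.7, 4.4]
width: 0.0158
grip_force: 8.0
```

View pics/s6.png

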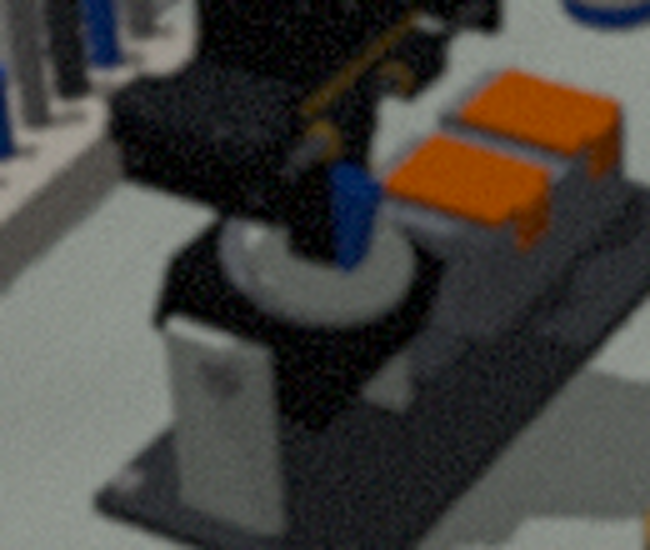

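The side view shows the disc tilted onto the head with the blue grip leaning, and both covers shut. Now I firm up the grip, press a little and check the pose numerically.

```bash
python3 -m crank '[[[0,0,0],0],[[0,0,0],0]]' 0 14; python3 -m crank '[[[0,0,0.07],0],[[0,0,0],0]]'; python3 -m crank '[[[0,0,0.05],0],[[0,0,0],0]]'
cat > disc.py <<'E'
from h import *
from scipy.optimize import least_squares
C0=np.array([.6009,.0542,.1235]); TH=.3345; YAW=-.062
def face(th): 
    n=np.array([-np.sin(th)*np.cos(YAW),-np.sin(th)*np.sin(YAW),np.cos(th)]); x=np.array([np.cos(th)*np.cos(YAW),np.cos(th)*np.sin(YAW),np.sin(th)]); return x,np.cross(n,x),n
def project(n,X,T=None):
    C,(f,cx,cy)=cam(n,T); p=(X-C[:3,3])@C[:3,:3]; return np.c_[f*p[:,0]/p[:,2]+cx,f*p[:,1]/p[:,2]+cy]
def grads(im,n,T,ang):
    # along radial rays in the face plane 8 mm up, radius (mm) of the strongest edges
    x,y,nn=face(TH); G=cv2.GaussianBlur(im,(3,3),0).max(2).astype(np.float32); rr=np.arange(28,46,.25)
    for a in ang:
        d=np.cos(a)*x+np.sin(a)*y; uv=project(n,C0+.008*nn+rr[:,None]*1e-3*d,T).astype(np.float32)
        g=cv2.remap(G,uv[None,:,0].copy(),uv[None,:,1].copy(),1)[0]; e=np.gradient(g); k=np.argmin(e); m=np.argmax(e)
        print(n,round(np.degrees(a)),"drop",rr[k],round(float(e[k]),1),"rise",rr[m],round(float(e[m]),1),g[::8].astype(int).tolist())
if __name__=="__main__":
    T=pose(); w=vision.camera("wrist"); s=vision.camera("side"); cv2.imwrite("pics/w7.png",w[:,:,::-1]); cv2.imwrite("pics/s7.png",s[:,:,::-1]); np.save("T7.npy",T)
    A=np.radians(np.arange(-60,61,20)); grads(w,"wrist",T,A); grads(s,"side",None,np.radians(np.arange(90,271,20)))
E
python3 disc.py
```

```text
time: 18.73
ee_pos: [0.5901, 0.0548, 0.1352]
eef_rot: [1.0, -0.031, -0.0, 0.0]
ft_force: [-5.0, 0.6, 4.3]
width: 0.0161
grip_force: 14.0
time: 18.98
ee_pos: [0.5901, 0.0547, 0.1333]
eef_rot: [1.0, -0.031, -0.0, 0.0]
ft_force: [-6.0, 1.7, 6.1]
width: 0.0158
grip_force: 14.0
time: 19.23
ee_pos: [0.5902, 0.0547, 0.132]
eef_rot: [1.0, -0.032, -0.0, 0.0]
ft_force: [-7.2, -0.3, 7.2]
width: 0.0156
grip_force: 14.5
wrist -60 drop 39.5 -14.0 rise 36.5 0.9 [141, 138, 101, 97, 95, 97, 33, 26, 27]
wrist -40 drop 41.75 -20.4 rise 33.0 3.0 [208, 144, 124, 137, 138, 138, 137, 65, 30]
wrist -20 drop 43.5 -21.2 rise 33.25 1.2 [210, 144, 138, 137, 136, 137, 137, 136, 49]
wrist 0 drop 44.25 -19.8 rise 34.0 1.2 [204, 151, 146, 135, 138, 138, 140, 139, 109]
wrist 20 drop 43.75 -19.9 rise 34.25 0.5 [211, 155, 145, 136, 137, 137, 137, 137, 66]
wrist 40 drop 42.25 -21.6 rise 34.25 1.1 [209, 199, 145, 136, 140, 141, 142, 108, 39]
wrist 60 drop 40.0 -22.5 rise 34.25 3.9 [144, 142, 127, 123, 140, 142, 90, 41, 44]
side 90 drop 43.25 -1.8 rise 28.0 0.1 [93, 93, 91, 85, 78, 68, 56, 43, 30]
side 110 drop 43.25 -2.1 rise 28.25 -0.1 [93, 93, 90, 87, 83, 77, 68, 55, 40]
side 130 drop 45.0 -2.1 rise 29.5 -0.1 [93, 93, 90, 88, 86, 81, 75, 65, 52]
side 150 drop 45.75 -2.3 rise 32.0 0.0 [92, 92, 92, 91, 90, 87, 83, 76, 66]
side 170 drop 45.75 -2.8 rise 28.0 0.1 [91, 91, 91, 91, 91, 90, 87, 79, 65]
side 190 drop 44.25 -3.0 rise 28.25 0.3 [90, 92, 92, 92, 92, 92, 89, 80, 62]
side 210 drop 44.0 -3.0 rise 28.0 1.4 [83, 90, 92, 92, 93, 92, 87, 77, 58]
side 230 drop 43.0 -2.7 rise 31.5 1.2 [68, 75, 84, 91, 93, 92, 86, 71, 51]
side 250 drop 39.5 -0.3 rise 45.25 0.8 [66, 64, 63, 63, 65, 66, 66, 65, 67]
side 270 drop 45.25 -0.0 rise 37.25 0.4 [69, 70, 71, 72, 73, 76, 80, 82, 84]
```

Run:
```python
from h import *
w=cv2.imread("pics/w7.png"); s=cv2.imread("pics/s7.png")
a=cv2.resize(w[150:400,220:440],None,fx=2.4,fy=2.4,interpolation=2); b=cv2.resize(s[200:280,235:315],(270,270),interpolation=2)
o=np.zeros((600,800,3),np.uint8); o[:a.shape[0],:a.shape[1]]=a; o[:270,530:800]=b; cv2.imwrite("pics/c7.png",cv2.convertScaleAbs(o,alpha=1.2))
```

View pics/c7.png

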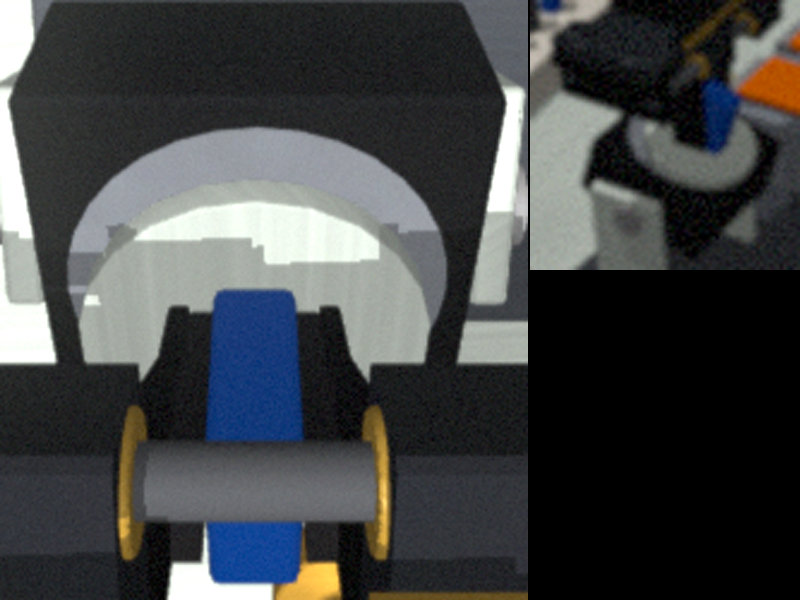

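The composite shows the disc square sideways (centre column about 256 against the ring's 257). It sits some 10 mm too far downhill: a wide strip of grey ring shows above it, from (257,127) to (257,180). I extract both rim arcs and fit its pose.

```bash
cat > rim.py <<'E'
from disc import *
def rim(im,T,verbose=True):
    f=cv2.GaussianBlur(im,(3,3),0).astype(float); d=f[...,2]-f[...,0]; L=f[...,1]; lo=[];hi=[]
    for u in range(268,388,3):
        vr=np.arange(170,300); k=L[vr,u]; st=np.argmax(k>60)+5       # below the black->ring edge
        e=np.gradient(d[vr,u])[st:st+60]; j=st+np.argmin(e)
        if e.min()<-2: lo.append((u,vr[j]))
        t=np.gradient(L[vr,u])[j+4:j+25]
        if t.max()>12: hi.append((u,vr[j+4+np.argmax(t)]))
    return np.array(lo,float),np.array(hi,float)
def fit(im,T):
    lo,hi=rim(im,T); C,(f,cx,cy)=cam("wrist",T); o=C[:3,3]
    def ring(P,c,n):
        D=np.c_[(P[:,0]-cx)/f,(P[:,1]-cy)/f,np.ones(len(P))]@C[:3,:3].T; X=o+D*(((c-o)@n)/(D@n))[:,None]; return np.linalg.norm(X-c,axis=1)-.036
    xf,yf,nf=face(TH)
    def res(p):
        n=face(p[3])[2]; c=C0+p[0]*xf+p[1]*yf+p[2]*nf; return np.r_[ring(lo,c,n),ring(hi,c+.008*n,n)]
    s=least_squares(res,[-.008,0,.003,TH],loss="soft_l1",f_scale=.0004); print("n pts",len(lo),len(hi),"x y z(mm)",(s.x[:3]*1e3).round(1),"tilt",s.x[3].round(3),"med res mm",(np.median(abs(res(s.x)))*1e3).round(2))
    J=np.linalg.inv(s.jac.T@s.jac+1e-9*np.eye(4)); print("sd(0.3mm noise)",np.sqrt(np.diag(J))*.0003)
    return lo,hi
if __name__=="__main__":
    import sys
    if len(sys.argv)>1: im=cv2.imread("pics/w7.png")[:,:,::-1].copy(); T=np.load("T7.npy")
    else: T=pose(); im=vision.camera("wrist")
    lo,hi=fit(im,T); print(lo[::6].tolist(),hi[::6].tolist())
E
python3 rim.py 7
```

```text
n pts 39 34 x y z(mm) [-5.1  0.8  7.9] tilt 0.23 med res mm 0.14
sd(0.3mm noise) [0.00168108 0.00010241 0.00295274 0.0183786 ]
[[268.0, 246.0], [286.0, 233.0], [304.0, 227.0], [322.0, 225.0], [340.0, 225.0], [358.0, 231.0], [376.0, 240.0]] [[277.0, 247.0], [295.0, 239.0], [313.0, 235.0], [331.0, 234.0], [349.0, 236.0], [367.0, 243.0]]
```

The fit gives a tilt of about 0.23 against the 0.33 needed, with the disc downhill by 5 mm or more. It slid up in the fingers before it finished swivelling. I back off, shift uphill and press again with a lighter grip, so the fingertips bear on the disc and it can settle flush.

```bash
python3 -m crank '[[[0,0,-0.2],0],[[0,0,-0.2],0],[[0.08,0,0],0],[[0.08,0,0],0],[[0,0,0],0]]' 0 14; python3 -m crank '[[[0,0,0.1],0],[[0,0,0.1],0],[[0,0,0.1],0],[[0,0,0],0]]' 0 4; python3 -m crank '[[[0,0,0.07],0],[[0,0,0],0]]'; python3 -m crank '[[[0,0,0.07],0],[[0,0,0],0]]'; python3 rim.py
```

```text
time: 19.95
ee_pos: [0.5953, 0.0542, 0.1433]
eef_rot: [0.999, -0.032, -0.0, -0.0]
ft_force: [-0.7, -0.1, -1.9]
width: 0.0158
grip_force: 14.4
time: 20.45
ee_pos: [0.5959, 0.0543, 0.1353]
eef_rot: [0.999, -0.032, 0.001, 0.0]
ft_force: [0.4, -1.1, 5.2]
width: 0.0159
grip_force: 4.6
time: 20.7
ee_pos: [0.5963, 0.0542, 0.1337]
eef_rot: [0.999, -0.032, 0.001, 0.0]
ft_force: [1.6, -1.3, 6.8]
width: 0.0161
grip_force: 7.1
time: 20.95
ee_pos: [0.5966, 0.0543, 0.1331]
eef_rot: [0.999, -0.032, 0.002, 0.0]
ft_force: [-3.4, -2.2, 19.7]
width: 0.0163
grip_force: 15.8
n pts 39 33 x y z(mm) [ 4.3  0.8 12.2] tilt 0.217 med res mm 0.15
sd(0.3mm noise) [0.00177799 0.00010879 0.00309242 0.01858326]
[[268.0, 245.0], [286.0, 234.0], [304.0, 227.0], [322.0, 225.0], [340.0, 227.0], [358.0, 231.0], [376.0, 241.0]] [[280.0, 246.0], [298.0, 239.0], [316.0, 235.0], [334.0, 235.0], [352.0, 238.0], [370.0, 245.0]]
```

```bash
cat > grid.py <<'E'
from rim import *
import sys
def side_pts(s):
    # outer boundary of disc in side view: radial scans in image from the disc centre over black head
    x,y,n=face(TH); c=project("side",(C0+.008*n)[None])[0]; G=cv2.GaussianBlur(s,(3,3),0).max(2).astype(np.float32); P=[]
    for a in np.radians(np.arange(0,140,8)):     # downward half in image
        rr=np.arange(8,32,.2); u=(c[0]+rr*np.cos(a)).astype(np.float32); v=(c[1]+rr*np.sin(a)).astype(np.float32)
        g=cv2.remap(G,u[None],v[None],1)[0]; e=np.gradient(g); k=np.argmin(e)
        if e[k]<-1.5: P.append((u[k],v[k]))
    return np.array(P)
def onplane(n,P,c,nn,T):
    C,(f,cx,cy)=cam(n,T); o=C[:3,3]; D=np.c_[(P[:,0]-cx)/f,(P[:,1]-cy)/f,np.ones(len(P))]@C[:3,:3].T
    return o+D*(((c-o)@nn)/(D@nn))[:,None]
def run(w,s,T):
    lo,hi=rim(w,T); sp=side_pts(s); xf,yf,nf=face(TH); print(len(lo),len(hi),len(sp))
    for t in (.2,.23,.26,.29,.32,.35,.38):
        nn=face(t)[2]
        def res(p,z=None):
            c=C0+p[0]*xf+p[1]*yf+(p[2] if z is None else z)*nf
            return np.r_[[np.linalg.norm(onplane("wrist",q,cc,nn,T)-cc,axis=1)-.036 for q,cc in((lo,c),)][0],np.linalg.norm(onplane("wrist",hi,c+.008*nn,nn,T)-c-.008*nn,axis=1)-.036]
        def full(p):
            c=C0+p[0]*xf+p[1]*yf+p[2]*nf; return np.r_[res(p),(np.linalg.norm(onplane("side",sp,c,nn,None)-c,axis=1)-.036)*.5]
        o=[]
        for fn,p0 in((res,[0,0,0]),(lambda p:res(p,0.),[0,0,0]),(full,[0,0,0])):
            q=least_squares(fn,p0,loss="soft_l1",f_scale=.0005); o+= [(q.x*1e3).round(1).tolist(),(np.sqrt(np.mean(fn(q.x)**2))*1e3).round(2)]
        print(t,*o)
if __name__=="__main__":
    if len(sys.argv)>1: w=cv2.imread("pics/w7.png")[:,:,::-1].copy(); s=cv2.imread("pics/s7.png")[:,:,::-1].copy(); T=np.load("T7.npy")
    else: T=pose(); w=vision.camera("wrist"); s=vision.camera("side"); cv2.imwrite("pics/w8.png",w[:,:,::-1]); cv2.imwrite("pics/s8.png",s[:,:,::-1]); np.save("T8.npy",T)
    run(w,s,T)
E
python3 grid.py
python3 - <<'E'
from ring import *
# ring upper arc in current image: check of face position
im=cv2.imread("pics/w8.png")[:,:,::-1].copy(); T=np.load("T8.npy"); f=cv2.GaussianBlur(im,(3,3),0).max(2).astype(float)
P=[]
for u in range(262,396,4):
    e=np.gradient(f[170:260,u]); P.append((u,170+np.argmax(e[:70])))
P=np.array(P,float); from disc import face
n=face(.3345)[2]; c=np.array([.6009,.0542,.1235])
C,(ff,cx,cy)=cam("wrist",T); D=np.c_[(P[:,0]-cx)/ff,(P[:,1]-cy)/ff,np.ones(len(P))]@C[:3,:3].T; X=C[:3,3]+D*(((c-C[:3,3])@n)/(D@n))[:,None]
print("ring arc residual mm",((np.linalg.norm(X-c,axis=1)-.039)*1e3).round(1).tolist())
E
```

```text
37 33 18
0.2 [4.7, 0.8, 13.3] 0.19 [-4.7, 0.9, 0.0] 0.45 [-4.3, 0.8, 0.6] 0.56
0.23 [2.3, 0.8, 9.0] 0.18 [-4.0, 0.9, 0.0] 0.34 [-3.6, 0.8, 0.5] 0.51
0.26 [0.1, 0.8, 4.7] 0.2 [-3.2, 0.8, 0.0] 0.25 [-2.9, 0.7, 0.4] 0.52
0.29 [-2.2, 0.8, 0.4] 0.24 [-2.5, 0.8, 0.0] 0.24 [-2.3, 0.7, 0.3] 0.57
0.32 [-4.4, 0.8, -3.9] 0.29 [-1.7, 0.8, 0.0] 0.32 [-1.6, 0.6, 0.1] 0.67
0.35 [-6.6, 0.8, -8.3] 0.34 [-0.8, 0.7, 0.0] 0.44 [-0.9, 0.5, -0.1] 0.79
0.38 [-8.8, 0.8, -12.6] 0.4 [0.0, 0.7, 0.0] 0.59 [-0.2, 0.4, -0.3] 0.94
ring arc residual mm [1.2, 0.2, 0.1, 0.1, 0.3, 0.2, 0.2, 0.4, 0.7, 0.0, 0.5, 0.5, 0.2, 0.4, 0.1, 0.0, 0.5, 0.5, 0.0, 0.2, 0.5, 0.3, 0.2, 0.2, 0.3, -0.1, 0.2, 0.1, 0.1, -0.1, -0.3, -0.2, 0.4, 14.9]
```

Run:
```python
import cv2,numpy as np
for n in("w5","w8"):
    im=cv2.imread(f"pics/{n}.png").astype(float); c=im[:,321:332].mean(1)
    print(n,[f"{v}:{int(c[v,0])},{int(c[v,2])}" for v in list(range(220,336,2))+list(range(364,402,2))])
```

```text
w5 ['220:50,111', '222:91,93', '224:123,124', '226:205,207', '228:205,206', '230:205,208', '232:204,205', '234:204,205', '236:204,206', '238:203,204', '240:203,205', '242:203,205', '244:200,201', '246:148,149', '248:146,147', '250:146,147', '252:141,143', '254:140,141', '256:135,136', '258:133,134', '260:133,134', '262:133,133', '264:130,129', '266:82,34', '268:78,22', '270:77,22', '272:77,21', '274:76,19', '276:78,21', '278:78,20', '280:77,18', '282:77,20', '284:77,19', '286:77,17', '288:76,16', '290:77,17', '292:77,18', '294:76,13', '296:75,13', '298:77,14', '300:77,12', '302:77,14', '304:77,12', '306:87,14', '308:103,13', '310:109,12', '312:114,13', '314:117,18', '316:116,16', '318:117,15', '320:116,14', '322:115,12', '324:115,14', '326:116,16', '328:115,12', '330:115,14', '332:112,14', '334:48,31', '364:74,70', '366:52,45', '368:107,17', '370:114,11', '372:114,11', '374:114,15', '376:114,61', '378:183,184', '380:185,186', '382:184,185', '384:180,181', '386:181,184', '388:181,182', '390:186,188', '392:185,187', '394:183,184', '396:180,182', '398:176,177', '400:180,182']
w8 ['220:1
[... 392 characters left out ...]
,57', '274:100,21', '276:101,23', '278:100,20', '280:101,24', '282:100,21', '284:100,18', '286:101,21', '288:101,20', '290:101,20', '292:100,18', '294:100,17', '296:100,16', '298:101,19', '300:100,17', '302:100,15', '304:100,18', '306:100,14', '308:99,13', '310:100,14', '312:99,12', '314:100,13', '316:100,16', '318:101,14', '320:100,15', '322:100,12', '324:100,12', '326:99,11', '328:100,14', '330:99,11', '332:98,16', '334:47,32', '364:87,83', '366:82,73', '368:118,24', '370:124,13', '372:124,14', '374:125,16', '376:124,13', '378:124,12', '380:125,15', '382:124,15', '384:125,15', '386:124,13', '388:124,15', '390:125,14', '392:123,12', '394:131,71', '396:206,207', '398:209,210', '400:210,212']
```

```bash
cat > prof.py <<'E'
from h import *
from scipy.optimize import least_squares
m=vision.camera_model("wrist"); H=m["hand_eye"]; f,cx,cy=K(m)
def solve(obs,u=326.5):
    # obs: ((disc x, disc z), row); tool frame: z down; disc axis tilted by t (grip leaning to -x)
    def res(p):
        x0,z0,t=p; o=[]
        for (dx,dz),v in obs:
            X=np.array([x0+dx*np.cos(t)-dz*np.sin(t),0,z0-dx*np.sin(t)-dz*np.cos(t)]); c=H[:3,:3].T@(X-H[:3,3]); o.append(f*c[1]/c[2]+cy-v)
        return o
    s=least_squares(res,[0,.015,.1],x_scale=[.01,.01,.1]); return s.x.round(4),np.round(s.fun,1)
w5=[((.036,.008),225),((.016,.008),265),((.016,.052),307),((-.016,.052),376.5)]
w8=[((.036,0),225),((.036,.008),234.5),((.016,.008),271.8),((-.016,.052),394)]
if __name__=="__main__":
    print(solve(w5)); print(solve(w8));
E
python3 prof.py
```

```text
(array([-0.0029,  0.0184, -0.0063]), array([ 0.6, -0.7, -0.2,  0.3]))
(array([-0.0013,  0.014 ,  0.1984]), array([ 1. , -0.3, -1. ,  0.3]))
```

```bash
cat >> prof.py <<'E'
def fwd(x0,z0,t,pts):
    o=[]
    for dx,dz in pts:
        X=np.array([x0+dx*np.cos(t)-dz*np.sin(t),0,z0-dx*np.sin(t)-dz*np.cos(t)]); c=H[:3,:3].T@(X-H[:3,3]); o.append(f*c[1]/c[2]+cy)
    return np.array(o)
E
python3 - <<'E'
from prof import *
v=np.array([b for a,b in w5])
for x0 in(-.003,-.0015,0,): 
    p=fwd(x0,.0143,0,[a for a,b in w5]); e=v-p; print(x0,e.round(1))
    c=np.interp([225,234.5,271.8,394],v,e); print("  corrected",solve([(a,b-k) for (a,b),k in zip(w8,c)]))
for t in(.2,.25,.3,.334):  # predicted flush-ish rows with x0,z0 free, fixed tilt
    s=least_squares(lambda p: fwd(p[0],p[1],t,[a for a,b in w8])-[b for a,b in w8],[0,.01],x_scale=.01); print(t,s.x.round(4),s.fun.round(1))
E
```

```text
-0.003 [-3.5 -2.8 -6.3 -7.8]
  corrected (array([-0.0013,  0.01  ,  0.2089]), array([ 0.5, -0.1, -0.5,  0.1]))
-0.0015 [-0.4  0.1 -2.7 -4.6]
  corrected (array([2.000e-04, 1.020e-02, 2.186e-01]), array([ 0.5, -0.1, -0.5,  0.1]))
0 [ 2.7  3.   0.9 -1.5]
  corrected (array([0.0018, 0.0105, 0.2283]), array([ 0.5, -0.1, -0.5,  0.1]))
0.2 [-0.0012  0.014 ] [ 1.  -0.3 -1.1  0.3]
0.25 [-0.0002  0.0142] [ 0.7  0.3 -1.5  0.3]
0.3 [0.001  0.0139] [ 0.5  0.9 -1.9  0.4]
0.334 [0.0019 0.0135] [ 0.3  1.3 -2.1  0.4]
```

```bash
cat > rows.py <<'E'
from h import *
w=[vision.camera("wrist") for _ in range(3)]; f=np.mean(w,0); cv2.imwrite("pics/rows.png",f[:,:,::-1].astype(np.uint8)); c=f[:,321:332].mean(1)
def edge(sig,a,b,sgn):
    e=sgn*np.gradient(sig)[a:b]; k=np.argmax(e); i=np.arange(max(k-2,0),min(k+3,len(e))); w=np.clip(e[i],0,None); return round(a+float((w*i).sum()/w.sum()),2)
d=c[:,2]-c[:,0]
print("ring top",edge(c[:,1],170,222,1),"rim lo",edge(d,205,232,-1),"rim hi",edge(c[:,0],228,245,1),"blk bot",edge(d,255,285,1),"blk near top",edge(d,380,410,-1))
s=sensors.read_state(); print("t",s["time"],"tcp",s["ee_pos"].round(4),"F",s["ft_force"].round(1),"M",s["torque"].round(2),"grip",round(s["grip_force"],1))
E
python3 rows.py; python3 -m crank '[[[0,0,0],0],[[0,0,0],0]]' 0 3; python3 -m crank '[[[0,0,0.05],0],[[0,0,0],0]]'; python3 rows.py
```

```text
ring top 216.42 rim lo 225.36 rim hi 234.6 blk bot 271.77 blk near top 394.1
t 21.25 tcp [0.5966 0.0542 0.1331] F [-3.6 -2.1 18.5] M [-0.44  0.68  0.03] grip 15.8
time: 21.5
ee_pos: [0.5966, 0.0542, 0.1331]
eef_rot: [0.999, -0.032, 0.002, 0.0]
ft_force: [-4.1, -2.2, 18.1]
width: 0.016
grip_force: 14.8
time: 21.75
ee_pos: [0.5967, 0.0542, 0.1329]
eef_rot: [0.999, -0.032, 0.002, 0.001]
ft_force: [-8.7, -3.5, 30.5]
width: 0.016
grip_force: 19.9
ring top 216.79 rim lo 225.7 rim hi 234.96 blk bot 272.17 blk near top 394.71
t 21.9 tcp [0.5967 0.0542 0.1329] F [-8.9 -4.  29.8] M [-0.66  1.82  0.06] grip 19.9
```

Pressing harder moves the arm only 0.2 mm for 12 N, the rows don't change relative to each other, and the push is close to the face normal. That all points to flush. As an independent check of the tilt, I use the lean of the blue grip in the side view.

Run:
```python
from disc import *
f=np.mean([vision.camera("side").astype(float) for _ in range(8)],0); np.save("side.npy",f)
T=pose()
for t in(.2,.25,.3,.334,.38):
    x,y,n=face(t); p=project("side",np.array([T[:3,3],T[:3,3]+.05*n])); d=p[1]-p[0]; print(t,"slope du/dv",(d[0]/d[1]).round(3), "px len",np.linalg.norm(d).round(1))
d=f[...,2]-f[...,0]; rows=[]
for v in range(218,248):
    s=d[v,275:312]; k=s.max()
    if k>30:
        h=k/2; a=np.argmax(s>h); b=len(s)-1-np.argmax(s[::-1]>h)
        l=275+a-(s[a]-h)/(s[a]-s[a-1]); r=275+b+(s[b]-h)/(s[b]-s[b+1]); rows.append((v,l,r,k)); 
R_=np.array(rows); print(R_.round(1).tolist())
```

```text
0.2 slope du/dv -0.14 px len 18.3
0.25 slope du/dv -0.201 px len 17.9
0.3 slope du/dv -0.266 px len 17.6
0.334 slope du/dv -0.313 px len 17.4
0.38 slope du/dv -0.381 px len 17.1
[[222.0, 284.9, 289.2, 44.2], [223.0, 283.7, 289.6, 68.1], [224.0, 283.3, 290.2, 79.1], [225.0, 283.3, 290.8, 82.4], [226.0, 283.3, 292.5, 80.1], [227.0, 283.5, 294.0, 80.8], [228.0, 283.6, 294.2, 80.1], [229.0, 283.7, 293.7, 79.6], [230.0, 283.5, 293.3, 72.2], [231.0, 283.4, 293.0, 64.5], [232.0, 283.6, 292.8, 65.4], [233.0, 284.0, 292.5, 65.6], [234.0, 284.0, 291.9, 64.6], [235.0, 284.0, 291.6, 65.9], [236.0, 284.0, 291.3, 65.0], [237.0, 284.2, 290.9, 65.9], [238.0, 284.2, 290.8, 61.5], [239.0, 284.3, 290.3, 65.0], [240.0, 284.3, 289.8, 67.0], [241.0, 284.2, 289.3, 63.0], [242.0, 284.4, 288.5, 57.5], [243.0, 284.6, 288.2, 35.8]]
```

```bash
python3 - <<'E'
from disc import *
f=cv2.resize(cv2.imread("pics/s5.png")[:,:,::-1],(220,170),interpolation=cv2.INTER_AREA).astype(float); d=f[...,2]-f[...,0]
T=np.load("T5.npy"); p=project("side",np.array([T[:3,3],T[:3,3]+[0,0,.05]])); q=p[1]-p[0]; print("expected at 0:",q[0]/q[1],p)
for v in range(30,100):
    s=d[v,60:130]; k=s.max()
    if k>35:
        h=k/2; b=len(s)-1-np.argmax(s[::-1]>h); print(v+150,round(260+b+(s[b]-h)/(s[b]-s[b+1]),1),end=" ")
E
python3 -m crank '[[[0,0,0],0],[[0,0,0],0],[[0,0,0],0],[[0,0,0],0]]' 0 12; python3 rows.py
```

```text
expected at 0: 0.07157680727591638 [[283.19771623 213.69311648]
 [281.6963501  192.71752136]]
196 289.2 197 290.4 198 290.8 199 290.7 200 290.7 201 290.7 202 290.9 203 291.2 204 291.1 205 291.2 206 291.4 207 291.3 208 291.4 209 291.5 210 291.4 211 291.7 212 291.7 213 291.7 214 291.7 215 291.4 216 291.1 217 290.5 time: 22.8
ee_pos: [0.5967, 0.0542, 0.1329]
eef_rot: [0.999, -0.032, 0.002, 0.001]
ft_force: [-8.5, -4.1, 30.5]
width: 0.016
grip_force: 28.5
ring top 216.78 rim lo 225.65 rim hi 234.94 blk bot 272.15 blk near top 394.69
t 22.95 tcp [0.5967 0.0542 0.1329] F [-8.8 -2.2 30.4] M [-0.67  1.87 -0.  ] grip 28.5
```

Run:
```python
from ring import *
im=cv2.imread("pics/w1.png")[:,:,::-1].copy(); print(ringfit(im,np.load("T1.npy"),(189.5,130.4))[:2])
f=np.load("side.npy")
```

```text
(array([0.60081665, 0.05463539, 0.12280705, 0.33077043]), np.float64(0.00016345936635748723))
```

```bash
python3 -c "
from bench import r
print(r.close_job())"
```

```text
the job is handed in; nothing more can be done
None
```

I handed the job in at about 23 s with both covers looking shut and the disc gripped and pressed at about 30 N, centred to about 2 mm. My checks point to it lying flush, but the tilt is inferred: two camera estimates fell either side of the face's 0.33 rad, and the job gave no verdict.

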